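# Put the mixed-up fossils back in their own foam cradles

## Task

The three fossils have been laid on one another's foam cradles. Put each one fully home in the cradle whose hollow is cut to its outline (the ammonite in the round one, the limb bone in the long one, the vertebra in the square one), the same way up as it lies now; the empty foam pad is free as a parking place on the way. Never lay a fossil on the bare table or let one drop, and leave the glue jar and the tape roll where they are.

Things in the scene. Friction and masses are not known exactly. Their poses are not given: they have to be found in the camera images.
- ammonite_center (a point): Brown ammonite, a thick round disc lying flat, 58 mm in diameter, 44 mm high, about 0.2 kg, with a spiral on its upper face and fine ribs round its edge. The point is its centre, half-way up (22 mm above its underside); z up. Starts on top of the cradle with the long hollow.
- limb_bone_center (a point): Brown fossil limb bone lying flat, 100 mm long along its own y, 44 mm high, about 0.2 kg: a straight shaft 24 mm wide (own x) and 36 mm high, with a round upright knuckle 30 mm wide at each end; 40 mm of the shaft lies free between the knuckles. The point is the centre, half-way up (22 mm above its underside); z up. Starts across the top of the cradle with the square hollow, turned by up to 1.2 rad from the cradle's y.
- vertebra_center (a point): Brown vertebra standing on end, a squarish block 38 x 38 mm with rounded edges, 48 mm high, about 0.15 kg, with a dark round pit in its upper face. The point is its centre, half-way up (24 mm above its underside); x and y are square to its sides, z up. Starts inside the round hollow, where it sits loosely.
- cradle_round: Fixed block of white foam, 112 (own x) x 146 (own y) x 40 mm high, with a hollow 10 mm deep in the middle of its top, lined with dark grey felt: a round one, 74 mm in diameter, for the ammonite. Origin at the centre of its underside on the table, so the hollow's floor is 30 mm and its rim 40 mm above the origin. At the start the vertebra stands in it.
- cradle_long: Fixed block of white foam, 112 (own x) x 146 (own y) x 40 mm high, with a hollow 10 mm deep in the middle of its top, lined with dark grey felt: a long one, 46 mm (own x) by 118 mm (own y), for the limb bone. Origin at the centre of its underside on the table, so the hollow's floor is 30 mm and its rim 40 mm above the origin. At the start the ammonite lies over it.
- cradle_square: Fixed block of white foam, 112 (own x) x 146 (own y) x 40 mm high, with a hollow 10 mm deep in the middle of its top, lined with dark grey felt: a square one, 54 x 54 mm, for the vertebra. Origin at the centre of its underside on the table, so the hollow's floor is 30 mm and its rim 40 mm above the origin. At the start the limb bone lies over it.
- spare_pad: Fixed flat pad of the same white foam with no hollow, 112 (own x) x 146 (own y) x 30 mm high, empty at the start: the parking place. Origin at the centre of its underside on the table; its top is 30 mm above.
- glue_jar: Bystander: amber jar with a white cap, 42 mm in diameter, 65 mm high, standing loose. Origin at the centre of its underside. To be left alone.
- tape_roll: Bystander: loose roll of pale tape lying flat, 68 mm outside and 48 mm inside diameter, 22 mm high. Origin at the centre of its underside. To be left alone.

How it is judged:
By the outcome, as a careful person would: the job done as asked, in the order asked, and still so for the second after the job is handed in, with the robot touching nothing.
It also fails if it takes over 102 s, if anything falls off the work surface, if the arm or the gripper's body presses on something with over 40 N, if the wrist force passes 120 N, or if a joint passes its speed limit or range.

## Robot

A 7-joint arm with a two-finger parallel gripper is mounted at the origin on the work surface. World frame = base frame: x ahead of the robot, y to its left, z up, the work surface at z = 0. Lengths are in m, angles in rad, forces in N, time in s.
With the tool pointing down it reaches from about 0.425 to 0.8 m from the base axis. Payload 8.3 kg.
Tool frame: the origin (TCP) lies on the centre line of the jaws, within the pads' length; the fingertips stand 14 mm ahead of it and the grasp point (between the pads) lies 5 mm behind it; z points along the fingers, y is the line along which they close (so a half turn about z gives the same grasp; the last joint's range is limited). The gripper opens to 85 mm and grips with 20 to 120 N. Pads are 22 mm wide; open, the fingers measure 114 mm over their backs; the gripper's body (76 mm by 85 mm) begins 54 mm behind the grasp point. The pads swing forward as they close: fully open they stand 13 mm farther back than shut.
Start: joints at [-1.264, 0.383, 0.016, 1.37, -0.006, 1.388, -0.046], TCP at [0.226, 0.583, 0.245] pointing down, gripper open.
Joint ranges: [-2.95, 2.95], [-0.25, 2.06], [-1.52, 1.56], [0.18, 2.33], [-1.44, 4.58], [0.02, 2.06], [-3.01, 3.01]. Speed limits (rad/s): [2.39, 2.39, 3.01, 3.01, 3.14, 3.14, 3.14].

## Interface

Orientations are given as a rotation vector (axis times angle).
In Python, from cell import monitor, eyes, finish_job gives the robot as it stands.
- The arm moves only by the tool jog_arm, never from a script. Its argument "increments" is one flat list of numbers, 7 for each row, row after row: the shift along the tool's x, y, z in m, then the turn, a rotation vector about the tool's x, y, z in rad, then the opening in per cent of the stroke, from 0 (shut) to 100 (fully open). A call has 1 to 20 rows; each row shifts and turns the commanded pose from where the row before left it, along the tool's axes as they then stand; what a row does not reach is not made up. A row lasts 1/10 s, in which the tool goes at most 50 mm and 8.59 degrees, less where a joint would pass 70% of its speed; a pose out of reach is approached as far as the arm can. A call with a gripper value outside its range is refused whole. The fingers move at their own pace and stop on an object; "squeeze" is the grip in N (left out, the last holds). Time passes only in rows, so rows that do not move let the fingers close. It gives the time, the measured TCP pose, the force, the opening and the grip force at its end, in the units of the state.
- monitor.observe(): the state, without advancing time (a new reading comes with each control period).
- eyes.camera(name): name is "scene" or "top" or "wrist"; returns a dict with "frame" (480x640x3 uint8, blue, green, red), "K" (3x3 intrinsics, pixels), "position" and "attitude" of the camera in the world. Camera axes: x right, y down, z forward; pixel columns grow to the right and rows downward; lengths in m; the calibration is good to about 2 mm. A picture is of the moment at which its call begins. There is no depth.
- finish_job(): hands the job in; it is judged then, once.
The state is a dict: "clock": time; "qpos": joint angles; "qd": joint speeds; "joint_efforts": joint torques, N m; "position": TCP position; "orientation": TCP orientation; "force": force on the tool from outside, world axes, zero at the start; "ft_torque": the same for the moment, N m; "finger_gap": finger opening in m; "gripper_force": force on a finger pad.
Only numpy, scipy, OpenCV 4.12 (cv2) and the standard library are available. Lean on these libraries where they do the work, as an engineer would, in place of code of your own. Each camera call takes 0.05 s, during which the arm holds its last target. There are 200 camera calls.

## Working session

There is one attempt and no reset: what is moved stays moved. The work goes in short steps, Python scripts to look and compute and a tool call to move; the robot and the scene stay as the last step left them, time stands still between calls to the robot, and variables do not carry over. Pictures are saved under pics/ and viewed, at most 14 in all, crops included, and the job is handed in when it is done.

Besides the shell and the picture viewer there is one more tool, called after "Request:" by a JSON object that holds its "method" and its "body", one argument or row to a line. jog_arm: Moves the arm, as the interface text tells. Its arguments: {"type":"object","properties":{"increments":{"type":"array"},"squeeze":{"type":"number"}},"required":["increments"]}

```bash
mkdir -p pics; ls; cat > h.py <<'E'
import numpy as np, cv2
from scipy.spatial.transform import Rotation as R
from cell import monitor, eyes
def rot(a):
    a=np.array(a,float)
    return a if a.shape==(3,3) else (R.from_rotvec(a).as_matrix() if a.size==3 else R.from_quat(a).as_matrix())
def shot(n,f=None):
    c=eyes.camera(n)
    if f: cv2.imwrite('pics/'+f,c['frame'])
    return c
def px2w(c,uv,z):
    uv=np.atleast_2d(np.array(uv,float)); K=np.array(c['K']); p=np.array(c['position'])
    d=(rot(c['attitude'])@np.linalg.inv(K)@np.c_[uv,np.ones(len(uv))].T).T
    return (p+d*((z-p[2])/d[:,2])[:,None])[:,:2]
E
python3 - <<'E'
from h import *
s=monitor.observe(); print({k:np.round(v,3) for k,v in s.items()})
for n in('top','scene'):
    c=shot(n,n+'0.png'); print(n,c['K'],c['position'],c['attitude'])
E
```

```text
pics
{'clock': np.float64(0.0), 'qpos': array([-1.264,  0.384,  0.016,  1.371, -0.006,  1.388, -0.047]), 'qd': array([ 0.001, -0.   ,  0.001,  0.003,  0.001, -0.001,  0.001]), 'joint_efforts': array([ 1.0000e-03, -6.2760e+01,  8.4500e-01, -3.7181e+01,  1.7000e-02,
        1.4000e-02,  0.0000e+00]), 'position': array([0.226, 0.582, 0.244]), 'orientation': array([-5.770e-01, -3.088e+00,  3.000e-03]), 'force': array([-0.039, -0.028, -0.02 ]), 'ft_torque': array([ 0.036, -0.013,  0.019]), 'gripper_force': np.float64(0.0), 'finger_gap': np.float64(0.085)}
top [[508.86823455   0.         315.07559657]
 [  0.         508.86823455 250.80250816]
 [  0.           0.           1.        ]] [ 0.44520009 -0.01003574  1.03449931] [-2.18470141  2.16925874 -0.06609118]
scene [[543.96374205   0.         315.18821091]
 [  0.         543.96374205 245.80398485]
 [  0.           0.           1.        ]] [ 1.05034616 -0.35396173  1.1058217 ] [-2.31894723 -1.25715832  0.34272143]
```

View pics/top0.png

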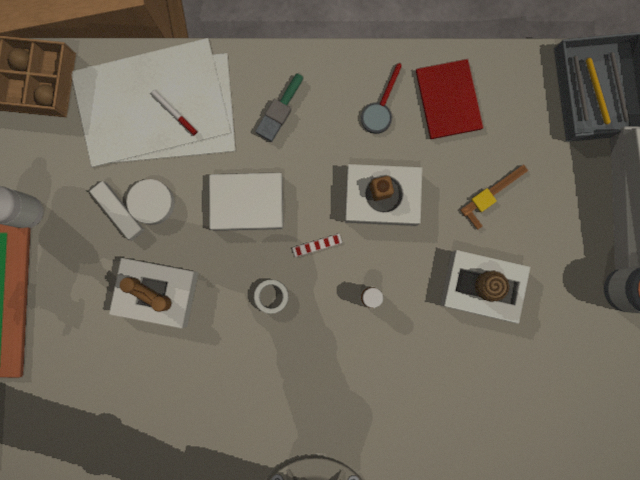

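View pics/scene0.png

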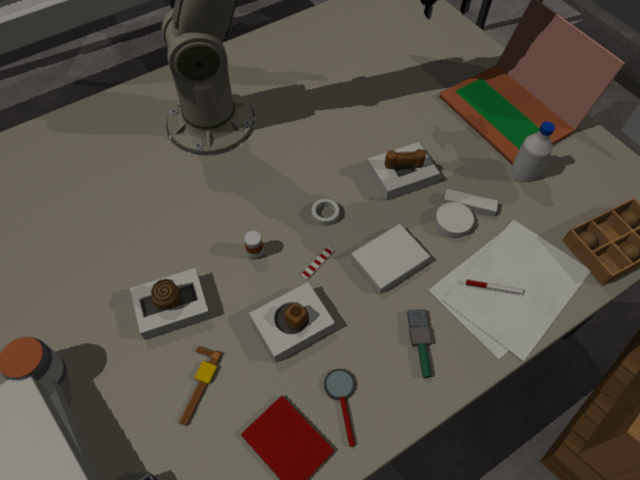

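The top view shows the bone on the square cradle (150,293), the vertebra in the round one (383,188) and the ammonite on the long one (493,286). The spare pad is at (246,201), the jar at (372,297) and the tape at (270,296). The scene view agrees.

```bash
cat >> h.py <<'E'
def white_rects(c,th=150):
    f=c['frame'].astype(int); m=((f.min(2)>th)).astype(np.uint8)
    m=cv2.morphologyEx(m,cv2.MORPH_OPEN,np.ones((3,3)))
    return [k for k in cv2.findContours(m,cv2.RETR_EXTERNAL,cv2.CHAIN_APPROX_NONE)[0] if cv2.contourArea(k)>800]
def brown(c,box=None,amin=60):
    f=c['frame'].astype(int); m=((f[...,2]-f[...,0]>25)&(f[...,2]>f[...,0]*1.45)&(f[...,1]<f[...,2])).astype(np.uint8)
    if box: k=np.zeros_like(m); k[box[1]:box[3],box[0]:box[2]]=1; m*=k
    m=cv2.morphologyEx(m,cv2.MORPH_CLOSE,np.ones((5,5)))
    return [k for k in cv2.findContours(m,cv2.RETR_EXTERNAL,cv2.CHAIN_APPROX_NONE)[0] if cv2.contourArea(k)>amin]
def wrect(c,k,z):
    w=px2w(c,k.reshape(-1,2),z); (x,y),(a,b),t=cv2.minAreaRect((w*1000).astype(np.float32))
    if a>b: a,b,t=b,a,t+90   # t: direction of short side (own x), degrees
    return round(x),round(y),round(a),round(b),round((t+90)%180-90,1)
E
python3 - <<'E'
from h import *
c=shot('top')
for th in(150,175,200):
  for k in white_rects(c,th):
    u=k.reshape(-1,2).mean(0).round()
    if 100<u[0]<540 and 140<u[1]<340: print(th,u,wrect(c,k,.04))
for n,b in dict(bone=(100,260,200,330),vert=(350,165,420,220),am=(450,255,530,320)).items():
  for k in brown(c,b): print(n,k.reshape(-1,2).mean(0).round(),wrect(c,k,.078),[tuple(px2w(c,k.reshape(-1,2).mean(0),z)[0].round(3)) for z in(.06,.08)])
E
```

```text
150 [468. 286.] (456, -314, 108, 110, -12.7)
bone [145. 294.] (433, 323, 32, 105, -29.6) [(np.float64(0.433), np.float64(0.329)), (np.float64(0.433), np.float64(0.322))]
vert [382. 187.] (638, -122, 41, 42, 13.7) [(np.float64(0.642), np.float64(-0.125)), (np.float64(0.638), np.float64(-0.123))]
am [492. 286.] (454, -330, 53, 55, -45.3) [(np.float64(0.453), np.float64(-0.334)), (np.float64(0.453), np.float64(-0.327))]
```

```bash
python3 - <<'E'
from h import *
c=shot('top'); f=c['frame']
for p in((246,201),(225,215),(360,175),(180,310),(515,300),(300,200),(490,330)): print(p,f[p[1],p[0]])
for th in(115,122,130,137):
  for k in white_rects(c,th):
    u=k.reshape(-1,2).mean(0).round()
    if 100<u[0]<540 and 140<u[1]<340: print(th,u,wrect(c,k,.04))
E
```

```text
(246, 201) [152 162 167]
(225, 215) [150 163 167]
(360, 175) [150 164 165]
(180, 310) [137 149 155]
(515, 300) [58 67 69]
(300, 200) [106 122 128]
(490, 330) [100 112 119]
115 [271. 296.] (430, 89, 62, 63, 0.5)
115 [151. 293.] (434, 324, 113, 147, -10.2)
115 [487. 286.] (453, -331, 113, 147, -12.6)
115 [115. 210.] (599, 401, 32, 126, -49.7)
115 [149. 201.] (617, 335, 86, 86, -88.3)
115 [246. 200.] (619, 142, 109, 142, 1.7)
115 [384. 193.] (634, -131, 112, 147, -2.4)
122 [271. 296.] (430, 89, 62, 63, 0.5)
122 [151. 293.] (435, 324, 111, 145, -10.1)
122 [488. 286.] (453, -331, 112, 146, -12.7)
122 [115. 210.] (599, 401, 32, 125, -49.7)
122 [149. 201.] (617, 335, 86, 86, -88.3)
122 [245. 200.] (618, 142, 109, 141, 1.3)
122 [384. 193.] (634, -131, 112, 145, -2.3)
130 [152. 293.] (435, 324, 110, 144, -10.1)
130 [488. 286.] (453, -331, 111, 145, -12.7)
130 [115. 210.] (599, 401, 30, 124, -49.4)
130 [149. 201.] (616, 335, 84, 85, 46.1)
130 [245. 201.] (618, 143, 108, 141, 1.7)
130 [384. 193.] (634, -131, 111, 145, -2.3)
137 [141. 311.] (406, 332, 50, 139, -10.6)
137 [488. 287.] (453, -331, 111, 145, -12.7)
137 [149. 201.] (617, 334, 82, 84, 0.3)
137 [245. 201.] (618, 143, 107, 140, 2.0)
137 [384. 193.] (634, -131, 110, 144, -2.2)
```

```bash
cat >> h.py <<'E'
def go(x,y,z,yaw):
    """Tool-frame turn (about z, first) then shift to world x,y,z (mm) with jaw line (tool y) at yaw deg (mod 180)."""
    s=monitor.observe(); T=rot(s['orientation']); p=np.array(s['position'])
    cur=np.degrees(np.arctan2(T[1,1],T[0,1])); d=(yaw-cur+90)%180-90
    # upright target frame: z down, y at the yaw
    a=np.radians(cur+d); Y=np.array([np.cos(a),np.sin(a),0]); Z=np.array([0,0,-1.]); F=np.c_[np.cross(Y,Z),Y,Z]
    print('turn rotvec',R.from_matrix(T.T@F).as_rotvec().round(3),'then shift',(F.T@(np.array([x,y,z])/1e3-p)).round(4))
    print('yaw now',cur.round(1),'pos',p.round(4),'q',np.round(s['qpos'],2),'F',np.round(s['force'],1),'gap',np.round(s['finger_gap'],4),'t',round(float(s['clock']),1))
E
python3 -c "
from h import *
go(433,325,230,-29.6)"
```

```text
turn rotvec [-1.000e-03 -1.000e-03 -1.424e+00] then shift [ 0.1215 -0.3074  0.0147]
yaw now 68.8 pos [0.2258 0.5825 0.2447] q [-1.26  0.38  0.02  1.37 -0.01  1.39 -0.05] F [-0.2 -0.6  0.7] gap 0.0851 t 0.2
```

Request:
{"method": "jog_arm", "body": {
  "increments": [0,0,0,0,0,-0.1424,100,0,0,0,0,0,-0.1424,100,0,0,0,0,0,-0.1424,100,0,0,0,0,0,-0.1424,100,0,0,0,0,0,-0.1424,100,0,0,0,0,0,-0.1424,100,0,0,0,0,0,-0.1424,100,0,0,0,0,0,-0.1424,100,0,0,0,0,0,-0.1424,100,0,0,0,0,0,-0.1424,100,0.0152,-0.0384,0.0018,0,0,0,100,0.0152,-0.0384,0.0018,0,0,0,100,0.0152,-0.0384,0.0018,0,0,0,100,0.0152,-0.0384,0.0018,0,0,0,100,0.0152,-0.0384,0.0018,0,0,0,100,0.0152,-0.0384,0.0018,0,0,0,100,0.0152,-0.0384,0.0018,0,0,0,100,0.0152,-0.0384,0.0018,0,0,0,100,0,0,0,0,0,0,100,0,0,0,0,0,0,100],
  "squeeze": 30
}}

```text
clock: 2.2
position: [0.4335, 0.3243, 0.2307]
orientation: [1.576, -2.717, 0.0]
force: [0.6, -0.0, 0.7]
finger_gap: 0.0851
gripper_force: 0.0
```

```bash
python3 -c "
from h import *
c=shot('wrist','w1.png'); print(np.array(c['position']).round(3), rot(c['attitude'])[:,2].round(3))
go(433,325,230,-29.6)
for k in brown(c,None,500): print(k.reshape(-1,2).mean(0),cv2.contourArea(k),wrect(c,k,.084),wrect(c,k,.062))
for k in white_rects(c,115): print('W',k.reshape(-1,2).mean(0),cv2.contourArea(k),wrect(c,k,.04))
"
```

```text
[0.397 0.262 0.36 ] [ 0.142  0.247 -0.959]
turn rotvec [ 0.001 -0.    -0.   ] then shift [ 0.0003 -0.0008  0.0008]
yaw now 150.4 pos [0.4325 0.3257 0.2308] q [-0.67  0.21 -0.04  1.62  0.01  1.31  1.91] F [-0.6  1.5 -0. ] gap 0.0854 t 2.2
[518.00662252 470.03311258] 1150.5 (374, 650, 39, 69, 60.4) (372, 680, 42, 75, 60.4)
[408.23728814 404.37288136] 608.0 (440, 529, 26, 56, -87.3) (443, 550, 28, 61, -87.3)
[538.56428571 354.4       ] 1223.0 (315, 534, 36, 45, 89.8) (308, 555, 39, 49, 89.8)
[315.53875969 224.99612403] 3123.0 (432, 325, 27, 99, -30.2) (435, 330, 29, 107, -30.2)
W [108.08843537 458.49659864] 1552.5 (792, 464, 45, 95, -61.1)
W [154.69379845 302.82170543] 3875.0 (623, 322, 56, 109, -83.0)
W [ 35.68740032 326.88516746] 9851.5 (728, 308, 133, 226, -44.3)
W [ 50.80865604 142.77904328] 15724.5 (614, 148, 109, 140, 1.8)
W [313.84826947 199.45519159] 112031.0 (434, 340, 402, 419, 70.3)
```

View pics/w1.png

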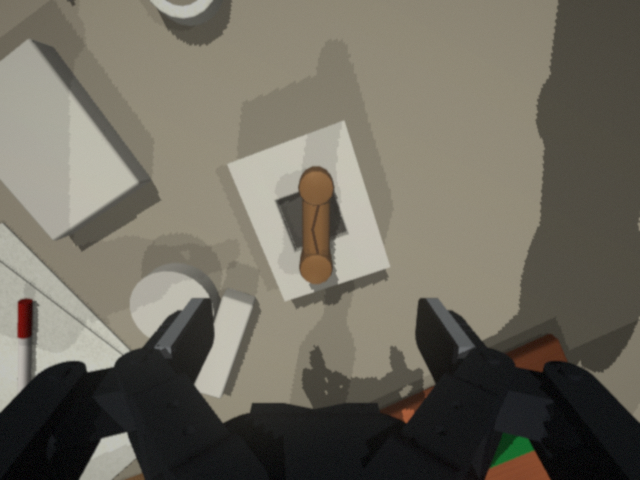

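The wrist view has the bone centred at (316,225) between the open fingers, on the square cradle. I'll descend and grip.

Request:
{"method": "jog_arm", "body": {
  "increments": [0,-0.0008,0.04,0,0,0,100,0,0,0.04,0,0,0,100,0,0,0.04,0,0,0,100,0,0,0.025,0,0,0,100,0,0,0.018,0,0,0,100,0,0,0,0,0,0,100,0,0,0,0,0,0,20,0,0,0,0,0,0,20,0,0,0,0,0,0,20,0,0,0,0,0,0,10,0,0,0,0,0,0,10,0,0,0,0,0,0,10,0,0,0,0,0,0,10,0,0,0,0,0,0,10],
  "squeeze": 35
}}

```text
clock: 3.65
position: [0.4341, 0.3253, 0.0689]
orientation: [-1.579, 2.714, 0.001]
force: [-1.3, -0.2, 5.3]
finger_gap: 0.023
gripper_force: 35.6
```

```bash
python3 -c "
from h import *
go(432,325,68,-30.2)"
```

```text
turn rotvec [-0.     0.002  0.01 ] then shift [0.0013 0.0017 0.0009]
yaw now 150.4 pos [0.4341 0.3253 0.0689] q [-0.67  0.37 -0.04  1.81  0.02  0.96  1.91] F [-1.3 -0.2  5.3] gap 0.023 t 3.6
```

Request:
{"method": "jog_arm", "body": {
  "increments": [0,0,-0.02,0,0,0,10,0,0,-0.03,0,0,0,10,0,0,-0.04,0,0,0,10,0,0,-0.04,0,0,0,10,0,0,0,0,0,0,10]
}}

```text
clock: 4.15
position: [0.4359, 0.3267, 0.2039]
orientation: [-1.575, 2.707, 0.002]
force: [0.8, -0.7, -1.3]
finger_gap: 0.0233
gripper_force: 34.8
```

```bash
python3 -c "
from h import *
go(617,144,100,-30.2)"
```

```text
turn rotvec [-0.003  0.009  0.01 ] then shift [ 0.0668 -0.2484  0.1039]
yaw now 150.4 pos [0.4359 0.3267 0.2039] q [-0.67  0.23 -0.04  1.66  0.01  1.24  1.92] F [ 0.8 -0.7 -1.3] gap 0.0233 t 4.2
```

Request:
{"method": "jog_arm", "body": {
  "increments": [0.0084,-0.0311,0,0,0,0,10,0.0084,-0.0311,0,0,0,0,10,0.0084,-0.0311,0,0,0,0,10,0.0084,-0.0311,0,0,0,0,10,0.0084,-0.0311,0,0,0,0,10,0.0084,-0.0311,0,0,0,0,10,0.0084,-0.0311,0.01,0,0,0,10,0.0084,-0.0311,0.02,0,0,0,10,0,0,0.04,0,0,0,10,0,0,0.03,0,0,0,10,0,0,0,0,0,0,10,0,0,0,0,0,0,10,0,0,0,0,0,0,10]
}}

```text
clock: 5.45
position: [0.6178, 0.1441, 0.1]
orientation: [-1.579, 2.712, -0.001]
force: [0.4, 0.2, -1.4]
finger_gap: 0.0236
gripper_force: 34.8
```

```bash
python3 -c "
from h import *
go(617,144,60,-30.2)"
```

```text
turn rotvec [-0.002  0.002  0.011] then shift [0.0005 0.0007 0.04  ]
yaw now 150.4 pos [0.6178 0.1441 0.1   ] q [-0.35  0.5   0.09  1.53 -0.05  1.1   2.38] F [ 0.4  0.2 -1.4] gap 0.0236 t 5.5
```

Request:
{"method": "jog_arm", "body": {
  "increments": [0,0,0.02,0,0,0,10,0,0,0.015,0,0,0,10,0,0,0.003,0,0,0,10,0,0,0.002,0,0,0,10,0,0,0.0005,0,0,0,10,0,0,0,0,0,0,10,0,0,0,0,0,0,10]
}}

```text
clock: 6.15
position: [0.6174, 0.1438, 0.0589]
orientation: [-1.58, 2.714, -0.001]
force: [-3.0, -1.3, 6.5]
finger_gap: 0.0234
gripper_force: 36.0
```

Request:
{"method": "jog_arm", "body": {
  "increments": [0,0,0,0,0,0,50,0,0,0,0,0,0,100,0,0,0,0,0,0,100,0,0,0,0,0,0,100,0,0,0,0,0,0,100,0,0,-0.03,0,0,0,100,0,0,-0.04,0,0,0,100,0,0,-0.04,0,0,0,100,0,0,-0.04,0,0,0,100,0,0,0,0,0,0,100,0,0,0,0,0,0,100]
}}

```text
clock: 7.25
position: [0.6174, 0.1437, 0.2086]
orientation: [-1.579, 2.713, -0.001]
force: [-0.4, -0.6, 0.5]
finger_gap: 0.0851
gripper_force: 0.0
```

```bash
python3 -c "
from h import *
go(638,-123,210,103.7)"
```

```text
turn rotvec [-0.001  0.002  0.815] then shift [ 0.0431 -0.264  -0.0014]
yaw now 150.4 pos [0.6174 0.1437 0.2086] q [-0.35  0.42  0.1   1.41 -0.04  1.32  2.38] F [-0.4 -0.6  0.5] gap 0.0851 t 7.2
```

Request:
{"method": "jog_arm", "body": {
  "increments": [0,0,0,0,0,0.1358,100,0,0,0,0,0,0.1358,100,0,0,0,0,0,0.1358,100,0,0,0,0,0,0.1358,100,0,0,0,0,0,0.1358,100,0,0,0,0,0,0.1358,100,0.0054,-0.033,0,0,0,0,100,0.0054,-0.033,0,0,0,0,100,0.0054,-0.033,0,0,0,0,100,0.0054,-0.033,0,0,0,0,100,0.0054,-0.033,0,0,0,0,100,0.0054,-0.033,0,0,0,0,100,0.0054,-0.033,0,0,0,0,100,0.0054,-0.033,0,0,0,0,100,0,0,0,0,0,0,100,0,0,0,0,0,0,100]
}}

```text
clock: 8.85
position: [0.6364, -0.1243, 0.2054]
orientation: [0.371, -3.117, -0.001]
force: [0.1, 0.4, 0.1]
finger_gap: 0.085
gripper_force: 0.0
```

```bash
python3 -c "
from h import *
c=shot('wrist','w2.png')
go(638,-123,58,103.7)
for k in brown(c,None,500): print(k.reshape(-1,2).mean(0),cv2.contourArea(k),wrect(c,k,.078),wrect(c,k,.062))
f=c['frame']
for th in (115,130):
  for k in white_rects(c,th): print('W',k.reshape(-1,2).mean(0),cv2.contourArea(k),wrect(c,k,.04))
"
```

```text
turn rotvec [ 0.001 -0.002  0.   ] then shift [-0.0011 -0.0007  0.1477]
yaw now 103.7 pos [ 0.6368 -0.1226  0.2057] q [-0.09  0.47  0.33  1.37 -0.15  1.33  2.06] F [-0.5  0.8  0.1] gap 0.0855 t 8.9
[247.73873874 399.09009009] 566.5 (801, -146, 11, 66, 67.1) (815, -146, 11, 70, 67.1)
[125.39792388 322.99653979] 4753.5 (758, -248, 73, 89, 11.6) (770, -254, 78, 94, 11.6)
[608.0125523  269.92050209] 3497.5 (609, 115, 36, 104, -29.4) (612, 131, 38, 111, -29.4)
[310.92571429 236.13714286] 2300.5 (638, -126, 37, 43, -76.4) (642, -125, 39, 45, -76.4)
[ 77.77122642 155.84433962] 4682.0 (628, -315, 44, 128, 45.6) (632, -326, 47, 136, 45.6)
W [515.47027027 463.0972973 ] 1827.5 (838, 160, 63, 70, 13.7)
W [283.16260163 357.77235772] 1466.5 (778, -122, 46, 46, -76.8)
W [580.46633826 259.31198686] 9585.5 (619, 126, 108, 156, 1.8)
W [611.42955326  41.39862543] 2027.5 (448, 61, 46, 61, -61.4)
W [132.61576355  11.19704433] 1771.5 (516, -295, 26, 65, 13.6)
W [298.55346367 177.80111031] 161435.5 (657, -144, 377, 601, 12.8)
W [525.70149254 464.1119403 ] 1068.0 (839, 170, 50, 58, -76.3)
W [584.88888889 261.32478632] 8068.5 (619, 133, 107, 141, 1.8)
W [290.48419048 239.47771429] 41707.5 (675, -124, 225, 331, 7.2)
W [613.38823529  42.47843137] 1425.5 (446, 66, 36, 60, -61.4)
W [132.70351759  11.08542714] 1728.5 (516, -295, 25, 64, 13.6)
```

View pics/w2.png

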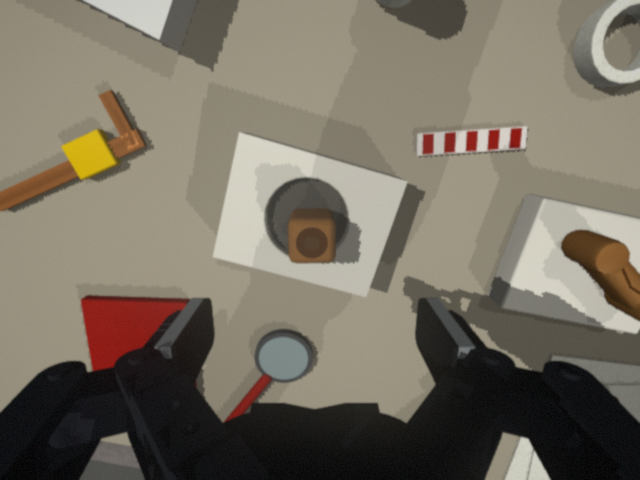

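The vertebra's pit is at (311,242), with its sides square to the jaws. The bone is resting on the pad at (610,265). Descend and grip.

Request:
{"method": "jog_arm", "body": {
  "increments": [-0.0026,-0.0031,0.03,0,0,0,100,0,0,0.04,0,0,0,100,0,0,0.04,0,0,0,100,0,0,0.025,0,0,0,100,0,0,0.0127,0,0,0,100,0,0,0,0,0,0,100,0,0,0,0,0,0,30,0,0,0,0,0,0,30,0,0,0,0,0,0,25,0,0,0,0,0,0,25,0,0,0,0,0,0,25,0,0,0,0,0,0,25]
}}

```text
clock: 10.1
position: [0.6416, -0.1257, 0.0613]
orientation: [-0.375, 3.117, -0.001]
force: [-1.3, 0.5, 5.2]
finger_gap: 0.0375
gripper_force: 36.8
```

Request:
{"method": "jog_arm", "body": {
  "increments": [0,0,-0.02,0,0,0,25,0,0,-0.03,0,0,0,25,0,0,-0.04,0,0,0,25,0,0,-0.04,0,0,0,25,0,0,-0.01,0,0,0,25,0,0,0,0,0,0,25,0,0,0,0,0,0,25]
}}

```text
clock: 10.8
position: [0.6399, -0.1252, 0.198]
orientation: [0.375, -3.117, -0.001]
force: [0.0, -0.5, -2.8]
finger_gap: 0.0378
gripper_force: 35.9
```

```bash
python3 -c "
from h import *
go(434,324,200,79.9)"
```

```text
turn rotvec [ 0.001 -0.002  0.416] then shift [ 0.2815  0.4062 -0.002 ]
yaw now 103.7 pos [ 0.6399 -0.1252  0.198 ] q [-0.08  0.48  0.33  1.37 -0.16  1.32  2.06] F [ 0.  -0.5 -2.8] gap 0.0378 t 10.8
```

Request:
{"method": "jog_arm", "body": {
  "increments": [0,0,0,0,0,0.1387,25,0,0,0,0,0,0.1387,25,0,0,0,0,0,0.1387,25,0.02165,0.03125,0,0,0,0,25,0.02165,0.03125,0,0,0,0,25,0.02165,0.03125,0,0,0,0,25,0.02165,0.03125,0,0,0,0,25,0.02165,0.03125,0,0,0,0,25,0.02165,0.03125,0,0,0,0,25,0.02165,0.03125,0,0,0,0,25,0.02165,0.03125,0,0,0,0,25,0.02165,0.03125,0,0,0,0,25,0.02165,0.03125,0,0,0,0,25,0.02165,0.03125,0,0,0,0,25,0.02165,0.03125,0,0,0,0,25,0.02165,0.03125,0,0,0,0,25,0,0,0,0,0,0,25,0,0,0,0,0,0,25,0,0,0,0,0,0,25]
}}

```text
clock: 12.7
position: [0.4351, 0.3223, 0.1983]
orientation: [-0.279, -3.128, 0.004]
force: [1.2, -0.2, -1.6]
finger_gap: 0.0376
gripper_force: 35.9
```

```bash
cat >> h.py <<'E'
def hollow(c,near,z=.04,th=75):
    """dark felt contour nearest to a world point (mm)"""
    f=c['frame'].astype(int); m=((f.max(2)<th)).astype(np.uint8)
    m=cv2.morphologyEx(m,cv2.MORPH_OPEN,np.ones((3,3)))
    for k in cv2.findContours(m,cv2.RETR_EXTERNAL,cv2.CHAIN_APPROX_NONE)[0]:
        if cv2.contourArea(k)>300:
            w=wrect(c,k,z)
            if np.hypot(w[0]-near[0],w[1]-near[1])<60: print('dark',k.reshape(-1,2).mean(0).round(),w)
E
python3 -c "
from h import *
go(434,324,61,79.9)
c=shot('wrist','w3.png'); hollow(c,(434,324))
for th in (115,130):
  for k in white_rects(c,th): print('W',k.reshape(-1,2).mean(0),wrect(c,k,.04))
t=shot('top'); hollow(t,(434,324)); hollow(t,(634,-131))
for k in white_rects(t,122):
    u=k.reshape(-1,2).mean(0).round()
    if 100<u[0]<540 and 140<u[1]<340: print(u,wrect(t,k,.04))
"
```

```text
turn rotvec [-0.003 -0.001 -0.002] then shift [0.0014 0.0015 0.1373]
yaw now 79.8 pos [0.4351 0.3223 0.1983] q [-0.83  0.23  0.16  1.68 -0.04  1.24  0.73] F [ 1.2 -0.2 -1.6] gap 0.0376 t 12.7
W [454.34682081 446.39884393] (702, 424, 25, 125, -61.1)
W [323.70454545 389.65909091] (603, 300, 44, 100, -1.9)
W [ 40.43609023 370.44611529] (545, 28, 69, 99, 17.6)
W [340.90193705 197.44269572] (445, 370, 378, 655, -19.8)
W [458.40410959 452.25342466] (710, 430, 23, 104, -58.5)
W [615.1978022  411.36813187] (684, 596, 52, 84, -45.9)
W [347.26582278 388.58860759] (603, 324, 43, 53, -4.3)
W [609.875      339.05645161] (595, 581, 38, 106, -49.5)
W [284.9027451  178.77777778] (441, 314, 348, 516, -10.2)
dark [383. 196.] (633, -130, 68, 69, 0.0)
[271. 296.] (430, 90, 62, 64, 0.5)
[152. 293.] (435, 324, 112, 146, -10.2)
[487. 286.] (453, -331, 112, 146, -12.7)
[115. 210.] (598, 401, 32, 125, -50.0)
[148. 201.] (617, 335, 85, 86, -43.9)
[245. 201.] (618, 142, 107, 143, 2.4)
[384. 193.] (634, -131, 112, 146, -2.3)
```

View pics/w3.png

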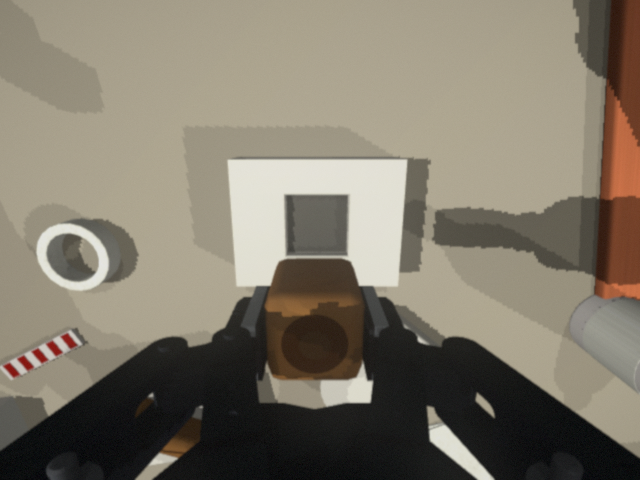

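The wrist view shows the vertebra held upright and the square hollow clear at about (317,225). I'll check that point in world coordinates before lowering.

```bash
python3 -c "
from h import *
c=shot('wrist'); print(px2w(c,[(317,225),(286,195),(348,195),(348,255),(286,255)],.04).round(4)); go(434,324,61,79.9)"
```

```text
[[0.4362 0.3245]
 [0.4061 0.3034]
 [0.4153 0.3546]
 [0.468  0.3466]
 [0.4583 0.2927]]
turn rotvec [-0.001 -0.    -0.003] then shift [0.0019 0.0013 0.1382]
yaw now 79.7 pos [0.4356 0.3224 0.1992] q [-0.83  0.23  0.16  1.68 -0.04  1.24  0.73] F [-0.3 -0.9 -1.9] gap 0.0375 t 12.8
```

Request:
{"method": "jog_arm", "body": {
  "increments": [0.001,0.0015,0.03,0,0,0,25,0,0,0.04,0,0,0,25,0,0,0.03,0,0,0,25,0,0,0.02,0,0,0,25,0,0,0.01,0,0,0,25,0,0,0.003,0,0,0,25,0,0,0.003,0,0,0,25,0,0,0,0,0,0,25,0,0,0,0,0,0,25]
}}

```text
clock: 13.75
position: [0.4348, 0.3259, 0.0647]
orientation: [0.277, 3.128, 0.002]
force: [0.7, 0.6, -1.3]
finger_gap: 0.0378
gripper_force: 35.9
```

Request:
{"method": "jog_arm", "body": {
  "increments": [0,0,0.001,0,0,0,25,0,0,0.001,0,0,0,25,0,0,0.001,0,0,0,25,0,0,0,0,0,0,25]
}}

```text
clock: 14.15
position: [0.4344, 0.3257, 0.0613]
orientation: [0.277, 3.129, 0.001]
force: [-1.2, -1.6, 4.2]
finger_gap: 0.0371
gripper_force: 36.5
```

Request:
{"method": "jog_arm", "body": {
  "increments": [0,0,0,0,0,0,60,0,0,0,0,0,0,100,0,0,0,0,0,0,100,0,0,0,0,0,0,100,0,0,-0.02,0,0,0,100,0,0,-0.04,0,0,0,100,0,0,-0.04,0,0,0,100,0,0,-0.04,0,0,0,100,0,0,-0.01,0,0,0,100,0,0,0,0,0,0,100]
}}

```text
clock: 15.15
position: [0.4351, 0.3262, 0.2126]
orientation: [0.277, 3.127, 0.005]
force: [-0.5, -0.3, 0.0]
finger_gap: 0.0854
gripper_force: 0.0
```

```bash
python3 -c "
from h import *
c=shot('wrist','w4.png'); go(540,0,210,79.7); go(454,-330,210,79.7)
for k in brown(c,None,500): print(k.reshape(-1,2).mean(0),wrect(c,k,.078))
cv2.imwrite('pics/w4c.png',c['frame'][100:400,150:500])
"
```

```text
turn rotvec [0.001 0.    0.003] then shift [-0.1622 -0.3015  0.0006]
yaw now 79.9 pos [0.4343 0.3256 0.2106] q [-0.84  0.22  0.16  1.66 -0.04  1.26  0.72] F [ 0.5  0.1 -0.5] gap 0.0856 t 15.2
turn rotvec [0.001 0.    0.003] then shift [-1.366e-01 -6.415e-01  6.000e-04]
yaw now 79.9 pos [0.4343 0.3256 0.2106] q [-0.84  0.22  0.16  1.66 -0.04  1.26  0.72] F [ 0.5  0.1 -0.5] gap 0.0856 t 15.2
[530.77777778 470.64444444] (717, 500, 26, 34, -10.2)
[311.78947368 227.86549708] (432, 326, 37, 41, 79.9)
[611.30329041 149.68240343] (423, 551, 49, 226, -84.8)
```

View pics/w4c.png

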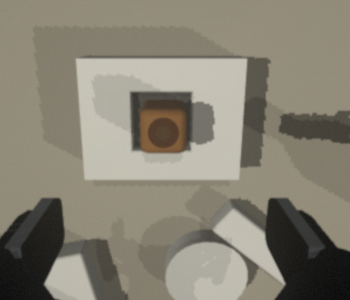

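The vertebra stands inside the square hollow (crop centre 163,130). On to the ammonite.

Request:
{"method": "jog_arm", "body": {
  "increments": [-0.018,-0.0335,0,0,0,0,100,-0.018,-0.0335,0,0,0,0,100,-0.018,-0.0335,0,0,0,0,100,-0.018,-0.0335,0,0,0,0,100,-0.018,-0.0335,0,0,0,0,100,-0.018,-0.0335,0,0,0,0,100,-0.018,-0.0335,0,0,0,0,100,-0.018,-0.0335,0,0,0,0,100,-0.018,-0.0335,0,0,0,0,100,0.0028,-0.0378,0,0,0,0,100,0.0028,-0.0378,0,0,0,0,100,0.0028,-0.0378,0,0,0,0,100,0.0028,-0.0378,0,0,0,0,100,0.0028,-0.0378,0,0,0,0,100,0.0028,-0.0378,0,0,0,0,100,0.0028,-0.0378,0,0,0,0,100,0.0028,-0.0378,0,0,0,0,100,0.0028,-0.0378,0,0,0,0,100,0,0,0,0,0,0,100,0,0,0,0,0,0,100]
}}

```text
clock: 17.2
position: [0.4548, -0.3306, 0.2086]
orientation: [-0.281, -3.125, -0.001]
force: [0.2, 0.4, -0.5]
finger_gap: 0.0855
gripper_force: 0.0
```

```bash
python3 -c "
from h import *
c=shot('wrist','w5.png'); go(454,-330,68,79.9)
for k in brown(c,None,1000): print(k.reshape(-1,2).mean(0),wrect(c,k,.084),wrect(c,k,.062))
"
```

```text
turn rotvec [ 0.001 -0.003 -0.   ] then shift [ 0.0016 -0.001   0.1408]
yaw now 79.9 pos [ 0.4557 -0.3293  0.2088] q [ 0.07  0.3   0.62  1.62 -0.18  1.28  2.12] F [0.6 0.7 0. ] gap 0.0854 t 17.2
[332.65182186 362.44534413] (575, -336, 42, 97, 54.3) (592, -338, 46, 106, 54.3)
[311.56521739 229.92753623] (451, -332, 53, 55, -41.9) (457, -334, 58, 60, -41.9)
```

View pics/w5.png

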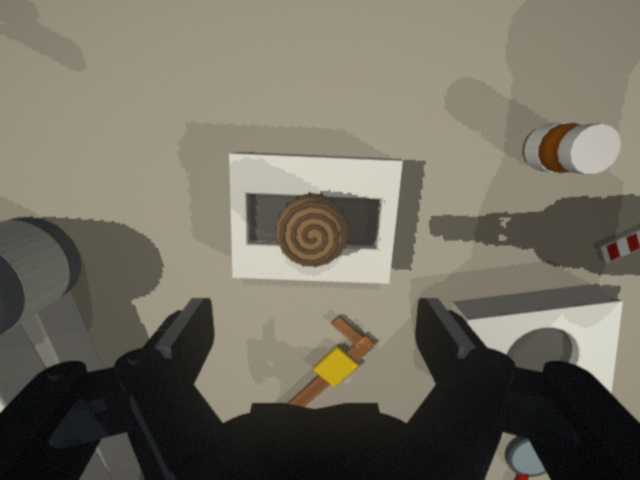

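The ammonite is centred at (312,230) between the open fingers. Descend and grip.

Request:
{"method": "jog_arm", "body": {
  "increments": [0.0022,-0.0031,0.03,0,0,0,100,0,0,0.04,0,0,0,100,0,0,0.03,0,0,0,100,0,0,0.025,0,0,0,100,0,0,0.0158,0,0,0,100,0,0,0,0,0,0,100,0,0,0,0,0,0,55,0,0,0,0,0,0,50,0,0,0,0,0,0,50,0,0,0,0,0,0,50,0,0,0,0,0,0,50,0,0,0,0,0,0,50],
  "squeeze": 40
}}

```text
clock: 18.45
position: [0.4544, -0.333, 0.0712]
orientation: [0.276, 3.127, -0.0]
force: [0.2, 1.6, 6.5]
finger_gap: 0.0567
gripper_force: 43.1
```

Request:
{"method": "jog_arm", "body": {
  "increments": [0,0,-0.02,0,0,0,50,0,0,-0.03,0,0,0,50,0,0,-0.04,0,0,0,50,0,0,-0.04,0,0,0,50,0,0,0,0,0,0,50,0,0,0,0,0,0,50]
}}

```text
clock: 19.05
position: [0.4538, -0.3332, 0.2008]
orientation: [0.277, 3.127, -0.001]
force: [-1.5, 0.4, -2.3]
finger_gap: 0.0569
gripper_force: 43.3
```

```bash
python3 -c "
from h import *
go(634,-131,200,79.9)
"
```

```text
turn rotvec [-0.     0.002 -0.   ] then shift [-0.142   0.2306  0.0008]
yaw now 79.9 pos [ 0.4538 -0.3332  0.2008] q [ 0.08  0.31  0.62  1.64 -0.19  1.25  2.13] F [-1.5  0.4 -2.3] gap 0.0569 t 19.1
```

Request:
{"method": "jog_arm", "body": {
  "increments": [-0.0178,0.0288,0,0,0,0,50,-0.0178,0.0288,0,0,0,0,50,-0.0178,0.0288,0,0,0,0,50,-0.0178,0.0288,0,0,0,0,50,-0.0178,0.0288,0,0,0,0,50,-0.0178,0.0288,0,0,0,0,50,-0.0178,0.0288,0,0,0,0,50,-0.0178,0.0288,0,0,0,0,50,0,0,0,0,0,0,50,0,0,0,0,0,0,50]
}}

```text
clock: 20.05
position: [0.6336, -0.1298, 0.1975]
orientation: [-0.274, -3.126, 0.0]
force: [-0.3, -0.9, -1.9]
finger_gap: 0.057
gripper_force: 43.4
```

```bash
python3 -c "
from h import *
go(634,-131,70,79.9)
c=shot('wrist','w6.png'); hollow(c,(634,-131))
"
```

```text
turn rotvec [-0.    -0.004  0.002] then shift [-0.0006 -0.0011  0.1275]
yaw now 80.0 pos [ 0.6336 -0.1298  0.1975] q [-0.2   0.49  0.51  1.39 -0.24  1.32  1.72] F [-0.3 -0.9 -1.9] gap 0.057 t 20.1
```

View pics/w6.png

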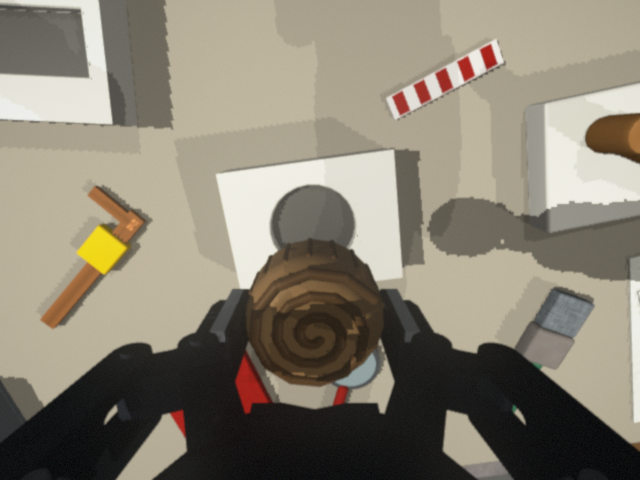

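The ammonite hangs level and the round hollow's centre is near (313,225), just ahead of it as expected. Lower it.

Request:
{"method": "jog_arm", "body": {
  "increments": [-0.0004,-0.001,0.03,0,0,0,50,0,0,0.04,0,0,0,50,0,0,0.03,0,0,0,50,0,0,0.02,0,0,0,50,0,0,0.009,0,0,0,50,0,0,0.002,0,0,0,50,0,0,0.001,0,0,0,50,0,0,0.001,0,0,0,50,0,0,0,0,0,0,50,0,0,0,0,0,0,50]
}}

```text
clock: 21.1
position: [0.6348, -0.1322, 0.0677]
orientation: [0.277, 3.128, 0.0]
force: [0.6, -0.4, -1.9]
finger_gap: 0.0565
gripper_force: 43.4
```

Request:
{"method": "jog_arm", "body": {
  "increments": [0,0,0.002,0,0,0,50,0,0,0.002,0,0,0,50,0,0,0.001,0,0,0,50,0,0,0,0,0,0,50]
}}

```text
clock: 21.5
position: [0.6342, -0.1321, 0.0616]
orientation: [-0.277, -3.129, 0.0]
force: [0.9, -0.8, -1.1]
finger_gap: 0.0571
gripper_force: 43.4
```

Request:
{"method": "jog_arm", "body": {
  "increments": [0,0,0.001,0,0,0,50,0,0,0.0005,0,0,0,50,0,0,0,0,0,0,50]
}}

```text
clock: 21.8
position: [0.6345, -0.1322, 0.0613]
orientation: [0.277, 3.129, 0.0]
force: [-2.4, 1.0, 4.6]
finger_gap: 0.0567
gripper_force: 44.1
```

Request:
{"method": "jog_arm", "body": {
  "increments": [0,0,0,0,0,0,75,0,0,0,0,0,0,100,0,0,0,0,0,0,100,0,0,0,0,0,0,100,0,0,-0.02,0,0,0,100,0,0,-0.04,0,0,0,100,0,0,-0.04,0,0,0,100,0,0,-0.04,0,0,0,100,0,0,-0.01,0,0,0,100,0,0,0,0,0,0,100,0,0,0,0,0,0,100]
}}

```text
clock: 22.9
position: [0.6339, -0.1319, 0.2091]
orientation: [-0.277, -3.128, -0.0]
force: [-0.6, -0.0, -0.2]
finger_gap: 0.0853
gripper_force: 0.0
```

```bash
python3 -c "
from h import *
go(617,144,215,-30.2)
c=shot('wrist','w7.png')
cv2.imwrite('pics/w7c.png',c['frame'][100:400,150:500])
for k in brown(c,None,1000): print(k.reshape(-1,2).mean(0),wrect(c,k,.074),wrect(c,k,.052))
"
```

```text
turn rotvec [ 1.00e-03 -1.00e-03 -1.22e+00] then shift [-0.23    0.1534 -0.0059]
yaw now 79.9 pos [ 0.6339 -0.1319  0.2091] q [-0.19  0.48  0.51  1.37 -0.24  1.35  1.72] F [-0.6 -0.  -0.2] gap 0.0853 t 22.9
[236.22689076 381.09663866] (759, -230, 68, 78, -75.4) (776, -240, 74, 84, -75.4)
[313.15384615 227.82051282] (632, -133, 52, 55, -45.1) (638, -134, 56, 59, -45.1)
[102.82568807 248.86544343] (629, -313, 44, 131, 46.4) (634, -330, 48, 142, 46.4)
[614.53804348 134.9673913 ] (597, 99, 32, 54, -24.1) (600, 117, 34, 58, -24.1)
```

View pics/w7c.png

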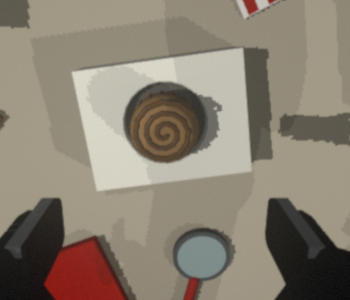

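The ammonite is inside the round hollow. Next, turn and go over the bone.

Request:
{"method": "jog_arm", "body": {
  "increments": [0,0,0,0,0,0.1373,100,0,0,0,0,0,0.1373,100,0,0,0,0,0,0.1373,100,0,0,0,0,0,0.1373,100,0,0,0,0,0,0.1373,100,0,0,0,0,0,0.1373,100,0,0,0,0,0,0.1373,100,0,0,0,0,0,0.1373,100,0,0,0,0,0,0.1373,100,0,0,0,0,0,0.1373,100,0,0,0,0,0,0.1373,100,0,0,0,0,0,0.1373,100,0,0,0,0,0,0.1373,100,0,0,0,0,0,0.1373,100]
}}

```text
clock: 24.35
position: [0.6335, -0.1319, 0.2082]
orientation: [-2.727, -1.556, 0.004]
force: [0.4, 0.6, -0.1]
finger_gap: 0.0857
gripper_force: 0.0
```

Request:
{"method": "jog_arm", "body": {
  "increments": [0.02875,-0.0192,0,0,0,0,100,0.02875,-0.0192,0,0,0,0,100,0.02875,-0.0192,0,0,0,0,100,0.02875,-0.0192,0,0,0,0,100,0.02875,-0.0192,0,0,0,0,100,0.02875,-0.0192,0,0,0,0,100,0.02875,-0.0192,0,0,0,0,100,0.02875,-0.0192,0,0,0,0,100,0,0,0,0,0,0,100,0,0,0,0,0,0,100]
}}

```text
clock: 25.35
position: [0.6166, 0.1451, 0.2084]
orientation: [-2.722, -1.568, 0.005]
force: [-0.4, -1.5, -0.1]
finger_gap: 0.0857
gripper_force: 0.0
```

```bash
python3 -c "
from h import *
go(617,144,59,-30.2)
c=shot('wrist','w8.png')
for k in brown(c,None,1000): print(k.reshape(-1,2).mean(0),wrect(c,k,.074),wrect(c,k,.052))
"
```

```text
turn rotvec [-0.002  0.003  0.001] then shift [-0.0007  0.0009  0.1494]
yaw now -30.1 pos [0.6166 0.1451 0.2084] q [-0.88  0.55  0.9   1.43 -0.43  1.37 -0.5 ] F [-0.4 -1.5 -0.1] gap 0.0857 t 25.4
[316.08955224 225.91044776] (619, 147, 27, 98, -29.5) (616, 141, 29, 106, -29.5)
[ 19.36111111 145.45      ] (463, 307, 36, 45, -44.9) (447, 315, 39, 49, -44.9)
```

View pics/w8.png

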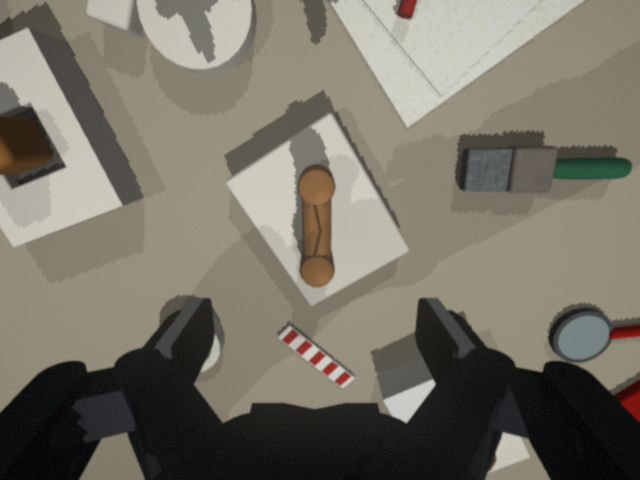

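The bone is centred at (316,226), aligned with the jaws. Descend, grip and lift.

Request:
{"method": "jog_arm", "body": {
  "increments": [-0.0005,0,0.03,0,0,0,100,0,0,0.04,0,0,0,100,0,0,0.04,0,0,0,100,0,0,0.025,0,0,0,100,0,0,0.0145,0,0,0,100,0,0,0,0,0,0,100,0,0,0,0,0,0,20,0,0,0,0,0,0,20,0,0,0,0,0,0,10,0,0,0,0,0,0,10,0,0,0,0,0,0,10,0,0,0,0,0,0,10,0,0,0,0,0,0,10],
  "squeeze": 35
}}

```text
clock: 26.7
position: [0.6178, 0.1437, 0.0619]
orientation: [2.724, 1.565, 0.002]
force: [-0.7, 0.5, 5.5]
finger_gap: 0.0235
gripper_force: 36.2
```

Request:
{"method": "jog_arm", "body": {
  "increments": [0,0,-0.02,0,0,0,10,0,0,-0.03,0,0,0,10,0,0,-0.04,0,0,0,10,0,0,-0.04,0,0,0,10,0,0,-0.01,0,0,0,10,0,0,0,0,0,0,10]
}}

```text
clock: 27.3
position: [0.6181, 0.1435, 0.2025]
orientation: [2.724, 1.565, 0.005]
force: [-0.3, -0.2, -2.6]
finger_gap: 0.0233
gripper_force: 35.4
```

```bash
python3 -c "
from h import *
go(453,-331,200,-12.7)
t=shot('top'); hollow(t,(453,-331))
"
```

```text
turn rotvec [ 0.002 -0.002 -0.306] then shift [-0.4992 -0.0567  0.0025]
yaw now -30.2 pos [0.6181 0.1435 0.2025] q [-0.88  0.55  0.89  1.44 -0.43  1.35 -0.49] F [-0.3 -0.2 -2.6] gap 0.0233 t 27.3
```

Request:
{"method": "jog_arm", "body": {
  "increments": [0,0,0,0,0,-0.102,10,0,0,0,0,0,-0.102,10,0,0,0,0,0,-0.102,10,-0.0384,-0.00436,0,0,0,0,10,-0.0384,-0.00436,0,0,0,0,10,-0.0384,-0.00436,0,0,0,0,10,-0.0384,-0.00436,0,0,0,0,10,-0.0384,-0.00436,0,0,0,0,10,-0.0384,-0.00436,0,0,0,0,10,-0.0384,-0.00436,0,0,0,0,10,-0.0384,-0.00436,0,0,0,0,10,-0.0384,-0.00436,0,0,0,0,10,-0.0384,-0.00436,0,0,0,0,10,-0.0384,-0.00436,0,0,0,0,10,-0.0384,-0.00436,0,0,0,0,10,-0.0384,-0.00436,0,0,0,0,10,0,0,0,0,0,0,10,0,0,0,0,0,0,10,0,0,0,0,0,0,10]
}}

```text
clock: 29.25
position: [0.4523, -0.3293, 0.1993]
orientation: [-2.45, -1.962, 0.001]
force: [0.0, 1.0, -2.7]
finger_gap: 0.0237
gripper_force: 35.3
```

```bash
python3 -c "
from h import *
go(453,-331,70,-12.7)
c=shot('wrist','w9.png'); hollow(c,(453,-331))
"
```

```text
turn rotvec [-0.002 -0.001  0.001] then shift [-0.0015  0.0011  0.1293]
yaw now -12.6 pos [ 0.4523 -0.3293  0.1993] q [-0.19  0.39  0.98  1.65 -0.34  1.28  0.64] F [ 0.   1.  -2.7] gap 0.0237 t 29.2
```

View pics/w9.png

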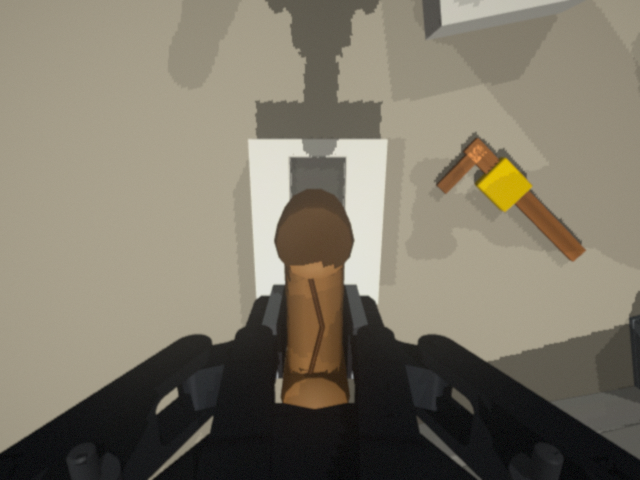

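The bone is lined up with the long hollow (far end at 290–345, v≈158). Lower it.

Request:
{"method": "jog_arm", "body": {
  "increments": [-0.0012,0.001,0.03,0,0,0,10,0,0,0.04,0,0,0,10,0,0,0.03,0,0,0,10,0,0,0.02,0,0,0,10,0,0,0.009,0,0,0,10,0,0,0.003,0,0,0,10,0,0,0.001,0,0,0,10,0,0,0.001,0,0,0,10,0,0,0,0,0,0,10,0,0,0,0,0,0,10]
}}

```text
clock: 30.3
position: [0.4531, -0.3326, 0.0676]
orientation: [2.453, 1.961, 0.001]
force: [-0.1, -0.4, -1.7]
finger_gap: 0.0235
gripper_force: 35.3
```

Request:
{"method": "jog_arm", "body": {
  "increments": [0,0,0.002,0,0,0,10,0,0,0.002,0,0,0,10,0,0,0.001,0,0,0,10,0,0,0.0005,0,0,0,10,0,0,0,0,0,0,10]
}}

```text
clock: 30.8
position: [0.4527, -0.3323, 0.0618]
orientation: [-2.454, -1.961, -0.001]
force: [-1.7, 2.6, 5.1]
finger_gap: 0.0236
gripper_force: 36.2
```

Contact is at the expected height, so release and back off.

Request:
{"method": "jog_arm", "body": {
  "increments": [0,0,0,0,0,0,50,0,0,0,0,0,0,100,0,0,0,0,0,0,100,0,0,0,0,0,0,100,0,0,0,0,0,0,100,0,0,-0.02,0,0,0,100,0,0,-0.04,0,0,0,100,0,0,-0.04,0,0,0,100,0,0,-0.04,0,0,0,100,0,0,-0.02,0,0,0,100,0,0,0,0,0,0,100,0,0,0,0,0,0,100]
}}

```text
clock: 32.0
position: [0.4528, -0.3322, 0.2212]
orientation: [2.454, 1.962, 0.001]
force: [-0.1, 0.4, -0.0]
finger_gap: 0.0852
gripper_force: 0.0
```

```bash
python3 -c "
from h import *
c=shot('wrist'); s=shot('scene')
cv2.imwrite('pics/fin.png',np.hstack([c['frame'][100:400,150:500],cv2.resize(s['frame'][110:410,110:460],(350,300))]))
"
```

```text
(no output)
```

View pics/fin.png

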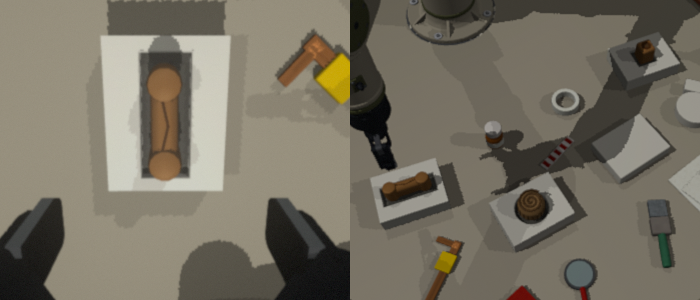

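The bone lies inside the long hollow (left crop, 165,122). The scene crop shows all three fossils seated, and the jar and tape where they were.

```bash
python3 -c "
from cell import finish_job
print(finish_job())"
```

```text
the job is handed in; nothing more can be done
None
```

Job handed in at about 32 s on the robot's clock: the final images show the ammonite, limb bone and vertebra each seated in its own hollow, with the glue jar and tape roll untouched.

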